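# Reset the blue needle valve: shut, two turns open, hold

## Task

Reset the blue needle valve on the lab bench: by the upright handle on its wheel, turn it clockwise (seen from above) until it is fully shut against its stop, then open it exactly two full turns counter-clockwise from there. Finish while still gripping that handle, holding the wheel still at this setting. Leave the yellow valve as it is set and do not disturb the rack, bottle and mortar.

Things in the scene. Friction and masses are not known exactly. Their poses are not given: they have to be found in the camera images.
- blue_wheel (a joint): Turn of the blue valve's wheel in rad, counted over several turns: 0 = hard closed stop, grows as the wheel opens (counter-clockwise seen from above); one full turn is 6.283; upper end stop at 20.4. The wheel turns about a fixed vertical axis, neither rises nor sinks, stays where it is left and takes about 3 N at the handle to turn. At the start it stands somewhere from 1.5 to 5 rad.
- blue_handle: The blue upright crank handle, a plain cylinder 20 mm in diameter and 45 mm tall that stands on the blue wheel's rim, 45 mm from the wheel's axis, and spins freely about its own vertical axis, so a grip on it need not turn as the wheel goes round. Origin: centre of its underside, 94 mm above the bench, 1 mm above the hub and 2 mm above the rim; the handle's top is 139 mm above the bench.
- blue_grip (a point): Point on the blue handle's own axis, 27 mm above its underside (121 mm above the bench), a good height to grip.
- blue_axis (a point): Point on the vertical axis of the blue wheel at the top of its hub (93 mm above the bench). Wheel: blue, three spokes, 100 mm over the rim, rim bar 10 mm thick, its underside 82 mm above the bench, on a brass valve fixed to the bench; pipe and nozzle stubs up to 40 mm high stick out below the wheel, the pipe to 77 mm from the axis.
- yellow_wheel (a joint): Turn of the yellow valve's wheel in rad, counted over several turns: 0 = hard closed stop, grows as the wheel opens (counter-clockwise seen from above); one full turn is 6.283; upper end stop at 20.4. The wheel turns about a fixed vertical axis, neither rises nor sinks, stays where it is left and takes about 3 N at the handle to turn. At the start it stands somewhere from 1.5 to 9 rad.
- yellow_handle: The yellow upright crank handle, a plain cylinder 20 mm in diameter and 45 mm tall that stands on the yellow wheel's rim, 45 mm from the wheel's axis, and spins freely about its own vertical axis, so a grip on it need not turn as the wheel goes round. Origin: centre of its underside, 94 mm above the bench, 1 mm above the hub and 2 mm above the rim; the handle's top is 139 mm above the bench.
- yellow_grip (a point): Point on the yellow handle's own axis, 27 mm above its underside (121 mm above the bench), a good height to grip.
- yellow_axis (a point): Point on the vertical axis of the yellow wheel at the top of its hub (93 mm above the bench). Wheel: yellow, three spokes, 100 mm over the rim, rim bar 10 mm thick, its underside 82 mm above the bench, on a brass valve fixed to the bench; pipe and nozzle stubs up to 40 mm high stick out below the wheel, the pipe to 77 mm from the axis.
- rack: Bystander: red tube rack with white tube tops, 85 x 65 mm, 38 mm high, loose. Origin: centre of its underside.
- bottle: Bystander: clear bottle with orange cap, 66 mm in diameter, 140 mm tall, loose. Origin: centre of its underside.
- mortar: Bystander: white ceramic mortar bowl, 80 mm across the rim, 50 mm high, loose. Origin: centre of its underside.
Things that resemble listed ones, but are neither listed nor needed, are in the scene too. Leave any green or turquoise look-alike of the part that bears blue_wheel alone.

How it is judged:
By the outcome, as a careful person would: the job done as asked, in the order asked, and still so for the second after the job is handed in, while the arm keeps its last pose, push and grip.
It also fails if it takes over 54 s, if anything falls off the work surface, if the arm or the gripper's body presses on something with over 40 N, if the wrist force passes 120 N, or if a joint passes its speed limit or range.

## Robot

A 7-joint arm with a two-finger parallel gripper is mounted at the origin on the work surface. World frame = base frame: x ahead of the robot, y to its left, z up, the work surface at z = 0. Lengths are in mm, angles in rad, forces in N, time in s.
With the tool pointing down it reaches from about 350 to 900 mm from the base axis. Payload 19.9 kg.
Tool frame: the origin (TCP) lies between the finger pads; the fingertips stand 17 mm ahead of it and the grasp point (between the pads) lies 2 mm behind it; z points along the fingers, y is the direction in which the jaws open and shut (so a half turn about z gives the same grasp; the last joint's range is limited). The gripper opens to 85 mm and grips with 20 to 120 N. Pads are 22 mm wide; open, the fingers measure 114 mm over their backs; the gripper's body (76 mm by 85 mm) begins 54 mm behind the grasp point. The pads swing forward as they close: fully open they stand 13 mm farther back than shut.
Start: joints at [-1.165, 0.417, -0.01, 1.614, 0.005, 1.111, -0.053], TCP at [270.602, 563.363, 248.26] pointing down, gripper open.
Joint ranges: [-2.81, 2.81], [-0.39, 2.02], [-1.27, 1.25], [0.06, 2.57], [-1.19, 4.33], [0.19, 2], [-2.82, 2.82]. Speed limits (rad/s): [1.89, 1.89, 2.39, 2.39, 3.01, 3.01, 3.01].

## Interface

Orientations are given as a unit quaternion [w, x, y, z].
In Python, from station import manip, camera gives the robot as it stands.
- The arm moves only by the tool carry_out, never from a script. Its argument "motion" is a list of rows, each an object of numbers: "fingers": the opening, from -1 (shut) to 1 (fully open), so that 0 is half open; "tx", "ty", "tz": the shift along the tool's x, y, z in mm; "roll": the turn about the tool's z in rad. In form: [{"fingers": .., "tx": .., "ty": .., "tz": .., "roll": ..}, ...]. A call has 1 to 12 rows; each row shifts and turns the commanded pose from where the row before left it, along the tool's axes as they then stand; what a row does not reach is not made up. A row lasts 1/10 s, in which the tool goes at most 50 mm and 8.59 degrees, less where a joint would pass 70% of its speed; a pose out of reach is approached as far as the arm can. A call with a gripper value outside its range is refused whole. The fingers move at their own pace and stop on an object; "force" is the grip in N (left out, the last holds). Time passes only in rows, so rows that do not move let the fingers close. It gives the time, the measured TCP pose, the force and the opening at its end, in the units of the state.
- manip.read_state(): the state, without advancing time (a new reading comes with each control period).
- camera(name): name is "scene" or "side" or "wrist"; returns a dict with "img" (420x560x3 uint8, blue, green, red), "fx", "fy", "cx", "cy" (pixels), "extrinsics" (4x4, takes a point from camera to world coordinates). Camera axes: x right, y down, z forward; pixel columns grow to the right and rows downward; lengths in mm; the calibration is good to about 2 mm. A picture is of the moment at which its call begins. There is no depth.
- manip.close_job(): hands the job in, once; it reports no verdict.
The state is a dict: "clock": time; "joint_pos": joint angles; "qd": joint speeds; "joint_torque": joint torques, N m; "tcp_pos": TCP position; "ee_rot": TCP orientation; "force": force on the tool from outside, world axes, zero at the start; "torque": the same for the moment, N m; "grip_width": opening from 0.0 (shut) to 1.0 (fully open).
Only numpy, scipy, OpenCV 4.12 (cv2) and the standard library are available. Lean on these libraries where they do the work, as an engineer would, in place of code of your own. Each camera call takes 0.05 s, during which the arm holds its last target.

## Working session

There is one attempt and no reset: what is moved stays moved. The work goes in short steps, Python scripts to look and compute and a tool call to move; the robot and the scene stay as the last step left them, time stands still between calls to the robot, and variables do not carry over. Pictures are saved under pics/ and viewed, and the job is handed in when it is done.

Besides the shell and the picture viewer there is one more tool, called after "Request:" as name(argument=value, ...) on one line, values as JSON. carry_out: Moves the arm, as the interface text tells. Its arguments: {"type":"object","properties":{"motion":{"type":"array","items":{"type":"object","properties":{"fingers":{"type":"number"},"tx":{"type":"number"},"ty":{"type":"number"},"tz":{"type":"number"},"roll":{"type":"number"}}}},"force":{"type":"number"}},"required":["motion"]}

```bash
mkdir -p pics; ls
python3 - <<'E'
from station import manip,camera
import cv2
s=manip.read_state();print(s)
for n in ["scene","side","wrist"]:
    c=camera(n);cv2.imwrite(f"pics/{n}0.png",c["img"]);print(n,c["fx"],c["fy"],c["cx"],c["cy"],c["extrinsics"])
E
```

```text
pics
{'clock': 0.0, 'joint_pos': array([-1.16450597,  0.41799651, -0.01031974,  1.6141795 ,  0.00470314,
        1.11068609, -0.05296389]), 'qd': array([-1.73753979e-05, -4.93632642e-04,  5.43302781e-05,  1.32465298e-03,
        1.23076092e-03, -6.33377104e-04,  1.15575761e-03]), 'joint_torque': array([ 3.68314468e-04, -8.64440489e+01,  6.78725280e-01, -4.34919333e+01,
        1.90076401e-02,  7.38653471e-03, -3.06662207e-05]), 'tcp_pos': array([270.46754284, 563.08343739, 247.64387121]), 'ee_rot': array([-9.48648487e-05,  2.21999433e-01,  9.75046596e-01, -6.15502673e-04]), 'force': array([-0.01894132,  0.15050028,  0.7543933 ]), 'torque': array([0.03581508, 0.0200804 , 0.03381355]), 'grip_width': 0.9988439852620076}
scene 426.6979924299034 426.6979924299034 277.83447427948795 209.7262340605265 [[ 1.41865563e-01  7.47003925e-01 -6.49506965e-01  1.11167510e+03]
 [ 9.89884314e-01 -1.05869589e-01  9.44493288e-02  4.76532248e+01]
 [ 1.79098369e-03 -6.56335863e-01 -7.54466717e-01  7.26086984e+02]
 [ 0.00000000e+00  0.00000000e+00  0.00000000e+00  1.00000000e+00]]
side 478.8361990680945 478.8361990680945 275.67880214020323 208.617920548718 [[ 9.49735025e-01 -2.28874605e-01  2.13587916e-01  3.36791633e+02]
 [-3.12813876e-01 -7.20585688e-01  6.18792166e-01 -5.45884606e+02]
 [ 1.22825826e-02 -6.54501857e-01 -7.55960619e-01  9.40975006e+02]
 [ 0.00000000e+00  0.00000000e+00  0.00000000e+00  1.00000000e+00]]
wrist 337.7604679965262 337.7604679965262 277.98523896257603 213.01744355088687 [[ 4.33140899e-01  8.55998610e-01  2.82232778e-01  1.97735128e+02]
 [ 9.01325663e-01 -4.11008748e-01 -1.36688910e-01  5.98252292e+02]
 [-1.00537650e-03  3.13589203e-01 -9.49558214e-01  3.72881774e+02]
 [ 0.00000000e+00  0.00000000e+00  0.00000000e+00  1.00000000e+00]]
```

View pics/scene0.png

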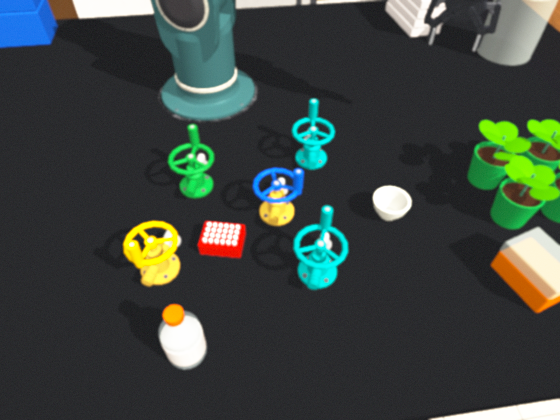

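View pics/side0.png

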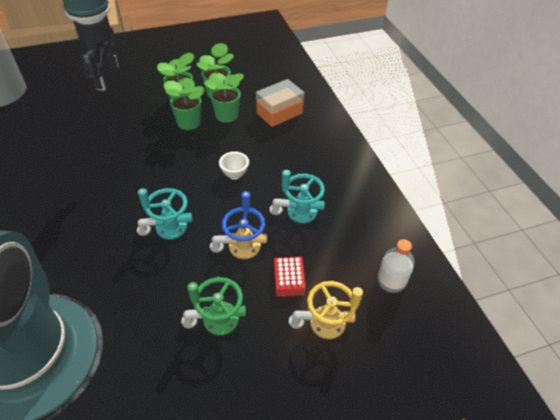

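View pics/wrist0.png

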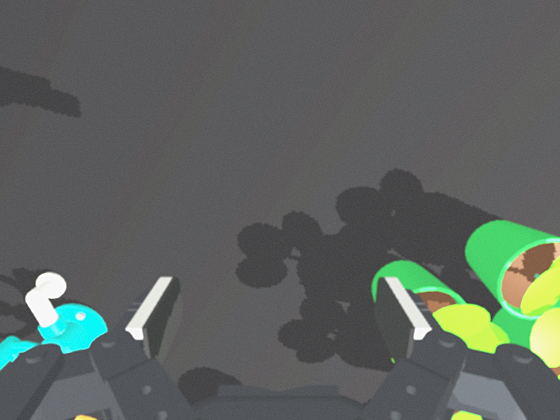

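```bash
cat > h.py <<'E'
import numpy as np,cv2
from scipy.optimize import least_squares
def proj(c,P):
    E=c["extrinsics"];P=np.atleast_2d(P);q=(P-E[:3,3])@E[:3,:3]
    return np.c_[c["fx"]*q[:,0]/q[:,2]+c["cx"],c["fy"]*q[:,1]/q[:,2]+c["cy"]]
def toz(c,u,v,z):
    E=c["extrinsics"];d=E[:3,:3]@np.array([(u-c["cx"])/c["fx"],(v-c["cy"])/c["fy"],1]);o=E[:3,3]
    return o+d*(z-o[2])/d[2]
def bluemask(c,box):
    h=cv2.cvtColor(c["img"],cv2.COLOR_BGR2HSV);m=cv2.inRange(h,(108,120,60),(128,255,255))
    M=np.zeros_like(m);a,b,e,f=box;M[b:f,a:e]=m[b:f,a:e];return M
def model(c,x,y,th):
    S=4;H,W=c["img"].shape[:2];im=np.zeros((H*S,W*S),np.uint8)
    t=np.linspace(0,2*np.pi,60);sh=lambda q:np.round((q+.5)*S).astype(np.int32)
    for z in (82,85,88,92):
        m=np.zeros_like(im)
        cv2.fillPoly(m,[sh(proj(c,np.c_[x+50*np.cos(t),y+50*np.sin(t),0*t+z]))],255)
        n=np.zeros_like(im)
        cv2.fillPoly(n,[sh(proj(c,np.c_[x+40*np.cos(t),y+40*np.sin(t),0*t+z]))],255)
        im|=m&~n
    hx,hy=x+45*np.cos(th),y+45*np.sin(th)
    p=np.vstack([proj(c,np.c_[hx+10*np.cos(t),hy+10*np.sin(t),0*t+z]) for z in (94,139)])
    cv2.fillConvexPoly(im,cv2.convexHull(sh(p)),255)
    return cv2.resize(im,(W,H),interpolation=cv2.INTER_AREA)
E
python3 - <<'E'
from station import camera
from h import *
cs={n:camera(n) for n in("scene","side")}
box={"scene":(240,155,315,205),"side":(215,185,275,248)}
for n,c in cs.items():
    a,b,e,f=box[n];cr=c["img"][b-15:f+15,a-15:e+15]
    m=bluemask(c,box[n]);print(n,(m>0).sum())
    big=np.hstack([cv2.resize(cr,None,fx=4,fy=4),cv2.resize(cv2.cvtColor(m,8)[b-15:f+15,a-15:e+15],None,fx=4,fy=4)])
    cv2.imwrite(f"pics/crop_{n}.png",big[:600,:800])
print(toz(cs["scene"],277,184,90),toz(cs["side"],244,224,90),toz(cs["scene"],299,171,139),toz(cs["side"],246,194,139))
M={n:cv2.GaussianBlur(bluemask(c,box[n]),(0,0),1).astype(float) for n,c in cs.items()}
def cost(p,names=cs):
    s=0
    for n in names:
        s+=((cv2.GaussianBlur(model(cs[n],*p),(0,0),1)-M[n])**2).mean()
    return s
from scipy.optimize import minimize
x0=toz(cs["scene"],277,184,90);hh=toz(cs["scene"],299,171,139)
for names in (["scene","side"],["scene"],["side"]):
  best=min((minimize(cost,[x0[0],x0[1],t],args=(names,),method="Nelder-Mead",options=dict(initial_simplex=np.array([[x0[0],x0[1],t],[x0[0]+8,x0[1],t],[x0[0],x0[1]+8,t],[x0[0],x0[1],t+.5]]))) for t in np.arange(0,6.28,.8)),key=lambda r:r.fun)
  print(names,best.x,best.fun)
E
```

```text
scene 533
side 870
[493.45129545 135.64717328  90.        ] [493.68634045 128.4409555   90.        ] [511.52810632 177.06659742 139.        ] [512.81933359 172.74879023 139.        ]
['scene', 'side'] [492.80528719 134.72758625   1.14350625] 189.28260204081633
['scene'] [490.45889922 129.66988895   0.788928  ] 125.23517857142858
['side'] [493.25004749 135.22764831   1.14103894] 49.04851615646258
```

View pics/crop_scene.png

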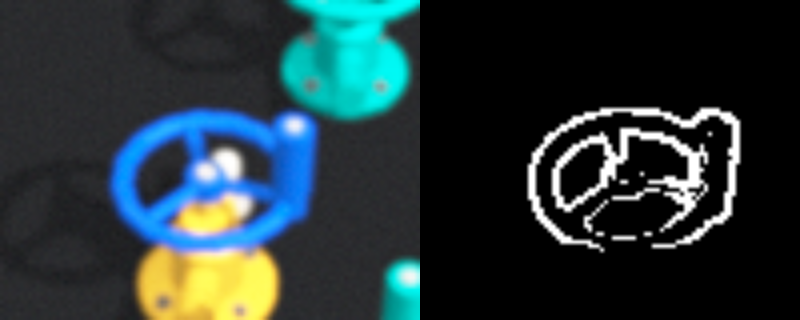

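View pics/crop_side.png

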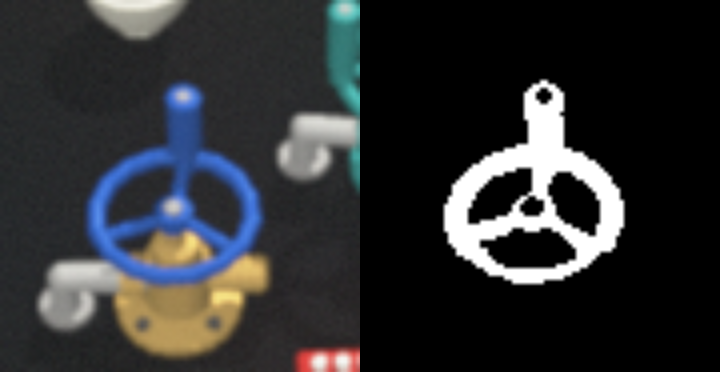

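The blue wheel is at scene (277,184), side (244,224). The look-alikes are turquoise at scene (313,130) and (320,245), green at (190,160), and yellow at (152,245). Only the first is blue on a brass body. My hue range was too narrow for the scene view, so I'll widen it and refit.

```bash
sed -i 's/(108,120,60)/(100,120,60)/' h.py
cat > fit.py <<'E'
from station import camera
from h import *
from scipy.optimize import minimize
cs={n:camera(n) for n in("scene","side")}
box={"scene":(240,155,315,205),"side":(215,185,275,248)}
M={n:cv2.GaussianBlur(bluemask(c,box[n]),(0,0),1).astype(float) for n,c in cs.items()}
def cost(p,names=cs):
    return sum(((cv2.GaussianBlur(model(cs[n],*p),(0,0),1)-M[n])**2).mean() for n in names)
x0=[493,133]
for names in (["scene","side"],["scene"],["side"]):
  best=min((minimize(cost,[x0[0],x0[1],t],args=(names,),method="Nelder-Mead",options=dict(initial_simplex=np.array([[x0[0],x0[1],t],[x0[0]+8,x0[1],t],[x0[0],x0[1]+8,t],[x0[0],x0[1],t+.5]]))) for t in np.arange(0.4,2,.4)),key=lambda r:r.fun)
  x,y,t=best.x;print(names,best.x,best.fun,"handle",x+45*np.cos(t),y+45*np.sin(t))
E
python3 fit.py
python3 - <<'E'
from station import manip
from scipy.spatial.transform import Rotation as R
s=manip.read_state();q=s["ee_rot"];print(R.from_quat(np.r_[q[1:],q[0]]).as_matrix() if 0 else R.from_quat([q[1],q[2],q[3],q[0]]).as_matrix(),s["tcp_pos"],s["clock"])
E
```

```text
['scene', 'side'] [492.38900296 134.85897657   1.11691062] 119.59905612244899 handle 512.1197530741662 175.30273381147097
['scene'] [491.72555992 135.10056563   1.14047432] 68.52412840136054 handle 510.4979162964099 175.99798164186484
['side'] [492.81585345 135.371874     1.12448392] 50.21947704081633 handle 512.2397479067578 175.96389690604502
[[-9.01394267e-01  4.32999266e-01 -1.06702600e-04]
 [ 4.32999279e-01  9.01394225e-01 -2.75861381e-04]
 [-2.32666681e-05 -2.94862016e-04 -9.99999956e-01]] [270.57588074 563.31541274 248.13828123] 0.35
```

Run:
```python
from station import camera
from h import *
a,b=camera("scene"),camera("side")
def tri(p,q):
    P=[]
    A=[];B=[]
    for c,(u,v) in((a,p),(b,q)):
        E=c["extrinsics"];d=E[:3,:3]@np.array([(u-c["cx"])/c["fx"],(v-c["cy"])/c["fy"],1]);d/=np.linalg.norm(d);N=np.eye(3)-np.outer(d,d);A.append(N);B.append(N@E[:3,3])
    return np.linalg.lstsq(np.vstack(A),np.hstack(B),rcond=None)[0].round()
print("turqA handle top",tri((314,102),(143,193)),"wheel",tri((313,131),(168,205)))
print("turqB handle top",tri((327,210),(286,174)),"wheel",tri((320,246),(304,191)))
print("green handle top",tri((194,129),(193,287)),"wheel",tri((192,160),(219,298)))
print("blue handle top",tri((298,172),(246,195)))
print("rack",toz(a,222,238,20),"mortar",toz(a,392,200,40))
```

```text
turqA handle top [290. 250. 138.] wheel [338. 241.  91.]
turqB handle top [620. 209. 138.] wheel [662. 190.  86.]
green handle top [347. -28. 136.] wheel [393. -40.  88.]
blue handle top [512. 174. 136.]
rack [564.48019931  10.41600034  20.        ] mortar [528.12563568 383.45397528  40.        ]
```

Request:
carry_out(motion=[{"fingers": 1,"tx": -16,"ty": -10.4},{"tx": -32,"ty": -20.4},{"tx": -32,"ty": -20.4},{"tx": -32,"ty": -20.4},{"tx": -32,"ty": -20.4},{"tx": -36,"ty": -22.4},{"tx": -36,"ty": -22.4},{"tx": -36,"ty": -22.4},{"tx": -36,"ty": -22.4},{"tx": -36,"ty": -22.4},{"tx": -36,"ty": -22.4},{"tx": -25.5,"ty": -18.6}], force=60)

```text
schema error: expected keys fingers, tx, ty, tz, roll
```

Run:
```python
from station import manip,camera
import cv2
from scipy.spatial.transform import Rotation as R
c=camera("wrist");cv2.imwrite("pics/w1.png",c["img"])
s=manip.read_state();q=s["ee_rot"];r=R.from_quat([q[1],q[2],q[3],q[0]]).as_matrix();print(s["tcp_pos"],s["clock"],r.round(3),s["joint_pos"].round(2))
import numpy as np
print((np.array([511.8,175.8,119])-s["tcp_pos"])@r)
```

```text
[270.59565849 563.33085369 248.2020827 ] 0.5 [[-0.901  0.433 -0.   ]
 [ 0.433  0.901 -0.   ]
 [-0.    -0.    -1.   ]] [-1.16  0.42 -0.01  1.61  0.    1.11 -0.05]
[-385.2111371  -244.85800917  129.26643146]
```

View pics/w1.png

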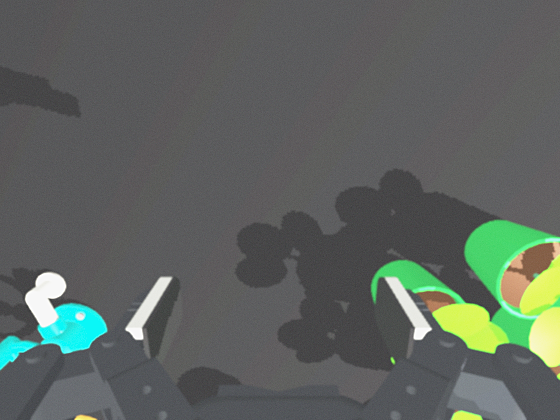

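The call was refused because every row needs all five keys, so the arm has not moved. The wrist view is unchanged. I'll resend it.

Request:
carry_out(motion=[{"fingers": 1,"tx": -16,"ty": -10,"tz": 0,"roll": 0},{"fingers": 1,"tx": -32,"ty": -20,"tz": 0,"roll": 0},{"fingers": 1,"tx": -34,"ty": -22,"tz": 0,"roll": 0},{"fingers": 1,"tx": -36,"ty": -23,"tz": 0,"roll": 0},{"fingers": 1,"tx": -36,"ty": -23,"tz": 0,"roll": 0},{"fingers": 1,"tx": -36,"ty": -23,"tz": 0,"roll": 0},{"fingers": 1,"tx": -36,"ty": -23,"tz": 0,"roll": 0},{"fingers": 1,"tx": -36,"ty": -23,"tz": 0,"roll": 0},{"fingers": 1,"tx": -36,"ty": -23,"tz": 0,"roll": 0},{"fingers": 1,"tx": -36,"ty": -23,"tz": 0,"roll": 0},{"fingers": 1,"tx": -31,"ty": -20,"tz": 0,"roll": 0},{"fingers": 1,"tx": -20,"ty": -12,"tz": 0,"roll": 0}], force=60)

```text
clock: 1.7
tcp_pos: [512.7, 172.2, 248.5]
ee_rot: [0.0, 0.224, 0.975, -0.0]
force: [0.7, 0.7, 0.8]
grip_width: 0.998
```

```bash
cat > st.py <<'E'
from station import manip,camera
import cv2,sys,numpy as np
from scipy.spatial.transform import Rotation as R
if len(sys.argv)>1:
    c=camera(sys.argv[1]);cv2.imwrite("pics/%s.png"%sys.argv[2],c["img"])
s=manip.read_state();q=s["ee_rot"];r=R.from_quat([q[1],q[2],q[3],q[0]]).as_matrix();print(s["tcp_pos"].round(2),s["clock"],r[:2,:2].round(3),s["joint_pos"].round(2),s["force"].round(1),s["grip_width"])
print((np.array([511.8,175.8,119])-s["tcp_pos"])@r)
E
python3 st.py wrist w2
```

```text
[514.12 169.62 248.52] 1.75 [[-0.899  0.438]
 [ 0.438  0.899]] [-0.56  0.27  0.21  1.83 -0.06  1.05  0.8 ] [ 0.1 -4.5  0.4] 1.0034145003689414
[  5.00968534   4.64040828 129.5119578 ]
```

View pics/w2.png

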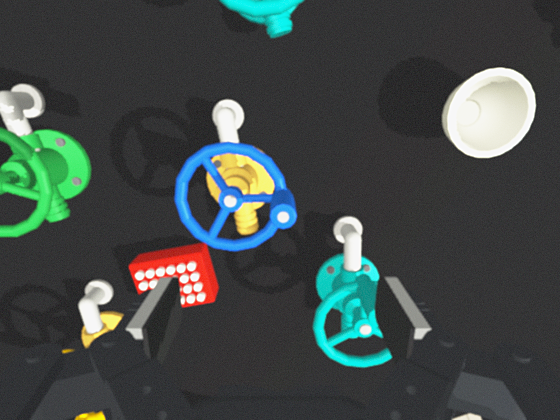

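Run:
```python
from station import manip,camera
from h import *
c=camera("wrist");s=manip.read_state();p=s["tcp_pos"]
print(p,s["clock"],c["extrinsics"].round(3))
print("tcp px",proj(c,p),"handle top pred",proj(c,[511.8,175.8,139]),"hub pred",proj(c,[492.5,135.2,93]))
print("from px",toz(c,283.5,216,139),toz(c,231,201,93))
```

```text
[513.00071249 171.83221729 248.41456954] 1.8 [[ 4.39000e-01  8.53000e-01  2.83000e-01  4.41373e+02]
 [ 8.99000e-01 -4.16000e-01 -1.39000e-01  2.05253e+02]
 [-1.00000e-03  3.15000e-01 -9.49000e-01  3.73562e+02]
 [ 0.00000e+00  0.00000e+00  0.00000e+00  1.00000e+00]]
tcp px [[281.418051   296.63885632]] handle top pred [[284.24810871 210.85219003]] hub pred [[231.06616412 194.82006668]]
from px [515.13937207 173.58542176 139.        ] [497.3423958  132.50379944  93.        ]
```

Run:
```python
from station import manip,camera
from h import *
from scipy.optimize import minimize
c=camera("wrist");s=manip.read_state();print(s["tcp_pos"])
m=bluemask(c,(150,120,320,270));M=cv2.GaussianBlur(m,(0,0),1).astype(float)
f=lambda p:((cv2.GaussianBlur(model(c,*p),(0,0),1)-M)**2).mean()
a=np.array([494,134,1.12])
r=minimize(f,a,method="Nelder-Mead",options=dict(initial_simplex=np.array([a,a+[6,0,0],a+[0,6,0],a+[0,0,.3]])))
x,y,t=r.x;print(r.x,r.fun,x+45*np.cos(t),y+45*np.sin(t))
```

```text
[512.02394827 173.8792712  248.32156852]
[494.81450608 135.25920058   1.14278325] 344.2797491496599 513.4923832347898 176.19985159122487
```

Request:
carry_out(motion=[{"fingers": 1,"tx": 0,"ty": 0,"tz": 15,"roll": 0},{"fingers": 1,"tx": 0,"ty": 0,"tz": 25,"roll": 0},{"fingers": 1,"tx": 0,"ty": 0,"tz": 25,"roll": 0},{"fingers": 1,"tx": 0,"ty": 0,"tz": 25,"roll": 0},{"fingers": 1,"tx": 0,"ty": 0,"tz": 17,"roll": 0},{"fingers": 1,"tx": 0,"ty": 0,"tz": 10,"roll": 0},{"fingers": 1,"tx": 0,"ty": 0,"tz": 5,"roll": 0},{"fingers": 1,"tx": 0,"ty": 0,"tz": 3,"roll": 0},{"fingers": 1,"tx": 0,"ty": 0,"tz": 0,"roll": 0},{"fingers": 1,"tx": 0,"ty": 0,"tz": 0,"roll": 0}], force=60)

```text
clock: 2.85
tcp_pos: [511.8, 176.0, 123.9]
ee_rot: [0.0, 0.222, 0.975, 0.0]
force: [-0.3, 0.4, 0.3]
grip_width: 1.001
```

```bash
python3 st.py wrist w3; python3 st.py side s3
```

```text
[511.84 175.98 123.92] 2.9 [[-0.901  0.433]
 [ 0.433  0.901]] [-0.54  0.43  0.19  1.93 -0.11  0.79  0.83] [-0.2  0.4  0.2] 0.9989462302722041
[-0.03598286 -0.18514037  4.92162834]
[511.83 175.92 123.87] 2.95 [[-0.901  0.433]
 [ 0.433  0.901]] [-0.54  0.43  0.19  1.93 -0.11  0.79  0.83] [0.2 0.8 0. ] 0.9985225191508913
[-0.02247108 -0.12885772  4.87066357]
```

View pics/w3.png

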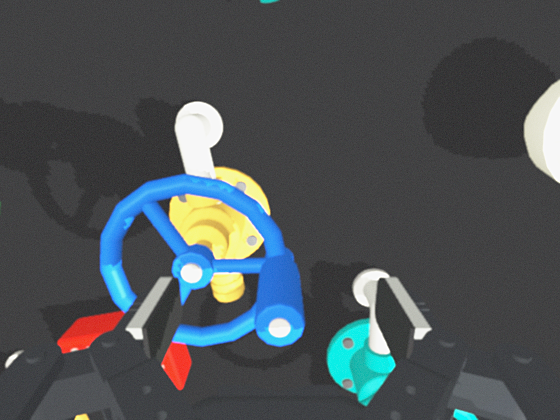

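View pics/s3.png

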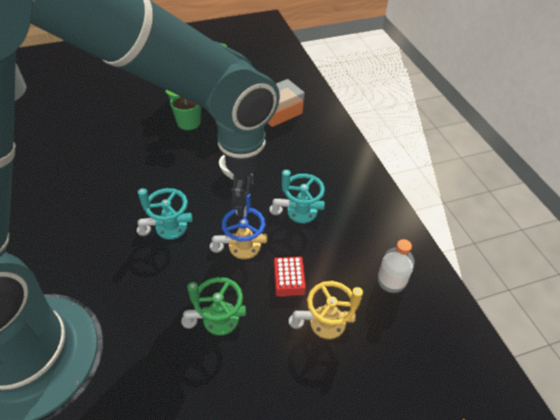

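The wrist view shows the handle top at (280,326), midway between the pads. I'll lower 4 mm and close.

Request:
carry_out(motion=[{"fingers": 0,"tx": 0,"ty": 0,"tz": 4,"roll": 0},{"fingers": -1,"tx": 0,"ty": 0,"tz": 0,"roll": 0},{"fingers": -1,"tx": 0,"ty": 0,"tz": 0,"roll": 0},{"fingers": -1,"tx": 0,"ty": 0,"tz": 0,"roll": 0},{"fingers": -1,"tx": 0,"ty": 0,"tz": 0,"roll": 0},{"fingers": -1,"tx": 0,"ty": 0,"tz": 0,"roll": 0},{"fingers": -1,"tx": 0,"ty": 0,"tz": 0,"roll": 0},{"fingers": -1,"tx": 0,"ty": 0,"tz": 0,"roll": 0}], force=60)

```text
clock: 3.75
tcp_pos: [511.9, 176.3, 119.6]
ee_rot: [0.0, 0.222, 0.975, 0.0]
force: [-0.1, 6.1, 4.5]
grip_width: 0.216
```

```bash
python3 st.py wrist w4
```

```text
[511.82 176.28 119.55] 3.8 [[-0.902  0.433]
 [ 0.433  0.902]] [-0.54  0.44  0.19  1.94 -0.11  0.78  0.83] [0.8 6.3 4.3] 0.21631501863965286
[-0.19075033 -0.44147623  0.54810501]
```

View pics/w4.png

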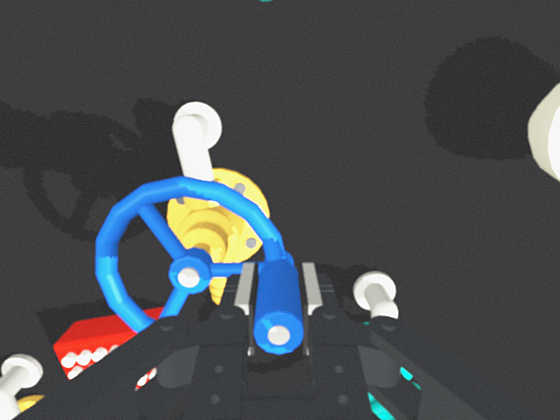

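```bash
cat > plan.py <<'E'
import sys,numpy as np,json
# args: x0 y0 cx cy r th_end-list of steps  (commanded start, centre)
def rows(x0,y0,cx,cy,r,th0,steps,g=-1):
    ex=np.array([-.9014,.433]);ey=np.array([.433,.9014]);p=np.array([x0,y0]);th=th0;o=[]
    for d in steps:
        th+=d;t=np.array([cx+r*np.cos(th),cy+r*np.sin(th)])-p
        a=[round(float(t@ex),1),round(float(t@ey),1)];p=p+a[0]*ex+a[1]*ey
        o.append({"fingers":g,"tx":a[0],"ty":a[1],"tz":0,"roll":0})
    print(json.dumps(o));print("end cmd",p.round(2),"th",round(th,4))
E
python3 -c "
from plan import *
rows(511.8,175.9,492.6,135.2,45,1.13,[-.1,-.2,-.2,-.2,-.2,-.2,-.1,0])"
```

```text
[{"fingers": -1, "tx": -4.5, "ty": -0.2, "tz": 0, "roll": 0}, {"fingers": -1, "tx": -8.8, "ty": -1.7, "tz": 0, "roll": 0}, {"fingers": -1, "tx": -8.3, "ty": -3.5, "tz": 0, "roll": 0}, {"fingers": -1, "tx": -7.5, "ty": -5.0, "tz": 0, "roll": 0}, {"fingers": -1, "tx": -6.3, "ty": -6.4, "tz": 0, "roll": 0}, {"fingers": -1, "tx": -4.9, "ty": -7.5, "tz": 0, "roll": 0}, {"fingers": -1, "tx": -1.8, "ty": -4.1, "tz": 0, "roll": 0}, {"fingers": -1, "tx": -0.0, "ty": -0.0, "tz": 0, "roll": 0}]
end cmd [537.45 132.07] th -0.07
```

Request:
carry_out(motion=[{"fingers": -1,"tx": -4.5,"ty": -0.2,"tz": 0,"roll": 0},{"fingers": -1,"tx": -8.8,"ty": -1.7,"tz": 0,"roll": 0},{"fingers": -1,"tx": -8.3,"ty": -3.5,"tz": 0,"roll": 0},{"fingers": -1,"tx": -7.5,"ty": -5.0,"tz": 0,"roll": 0},{"fingers": -1,"tx": -6.3,"ty": -6.4,"tz": 0,"roll": 0},{"fingers": -1,"tx": -4.9,"ty": -7.5,"tz": 0,"roll": 0},{"fingers": -1,"tx": -1.8,"ty": -4.1,"tz": 0,"roll": 0},{"fingers": -1,"tx": 0,"ty": 0,"tz": 0,"roll": 0}], force=80)

```text
clock: 4.6
tcp_pos: [537.7, 130.6, 119.6]
ee_rot: [0.0, 0.223, 0.975, -0.0]
force: [3.6, -2.8, 4.9]
grip_width: 0.216
```

```bash
python3 st.py wrist w5
```

```text
[537.68 130.63 119.59] 4.65 [[-0.901  0.434]
 [ 0.434  0.901]] [-0.45  0.46  0.2   1.91 -0.12  0.79  0.93] [ 3.3 -3.5  5.8] 0.21512171743517597
[42.92769972 29.45588251  0.53178133]
```

View pics/w5.png

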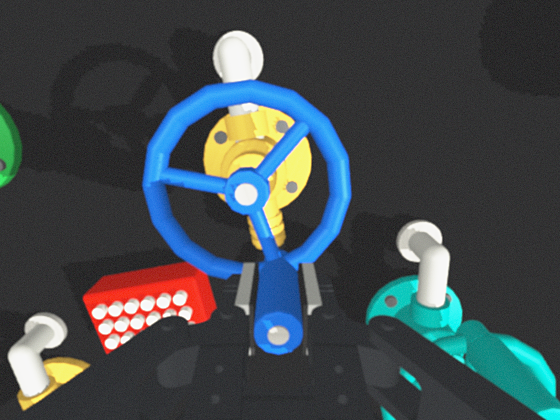

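```bash
python3 -c "
from plan import *
rows(537.45,132.07,492.6,135.2,45,-.07,[-.12]*32)" | sed 's/}, /},\n/g' | awk '{print; if(NR%4==0)print ""}'
```

```text
[{"fingers": -1, "tx": -1.7, "ty": -5.1, "tz": 0, "roll": 0},
{"fingers": -1, "tx": -1.1, "ty": -5.3, "tz": 0, "roll": 0},
{"fingers": -1, "tx": -0.4, "ty": -5.4, "tz": 0, "roll": 0},
{"fingers": -1, "tx": 0.2, "ty": -5.4, "tz": 0, "roll": 0},

{"fingers": -1, "tx": 0.9, "ty": -5.3, "tz": 0, "roll": 0},
{"fingers": -1, "tx": 1.5, "ty": -5.2, "tz": 0, "roll": 0},
{"fingers": -1, "tx": 2.1, "ty": -5.0, "tz": 0, "roll": 0},
{"fingers": -1, "tx": 2.7, "ty": -4.6, "tz": 0, "roll": 0},

{"fingers": -1, "tx": 3.2, "ty": -4.4, "tz": 0, "roll": 0},
{"fingers": -1, "tx": 3.8, "ty": -3.9, "tz": 0, "roll": 0},
{"fingers": -1, "tx": 4.1, "ty": -3.4, "tz": 0, "roll": 0},
{"fingers": -1, "tx": 4.6, "ty": -2.9, "tz": 0, "roll": 0},

{"fingers": -1, "tx": 4.8, "ty": -2.3, "tz": 0, "roll": 0},
{"fingers": -1, "tx": 5.1, "ty": -1.8, "tz": 0, "roll": 0},
{"fingers": -1, "tx": 5.3, "ty": -1.1, "tz": 0, "roll": 0},
{"fingers": -1, "tx": 5.4, "ty": -0.5, "tz": 0, "roll": 0},

{"fingers": -1, "tx": 5.4, "ty": 0.2, "tz": 0, "roll": 0},
{"fingers": -1, "tx": 5.3, "ty": 0.8, "tz": 0, "roll": 0},
{"fingers": -1
[... 151 characters left out ...]
 "roll": 0},
{"fingers": -1, "tx": 4.4, "ty": 3.2, "tz": 0, "roll": 0},
{"fingers": -1, "tx": 3.9, "ty": 3.7, "tz": 0, "roll": 0},
{"fingers": -1, "tx": 3.5, "ty": 4.1, "tz": 0, "roll": 0},

{"fingers": -1, "tx": 2.9, "ty": 4.6, "tz": 0, "roll": 0},
{"fingers": -1, "tx": 2.4, "ty": 4.8, "tz": 0, "roll": 0},
{"fingers": -1, "tx": 1.8, "ty": 5.1, "tz": 0, "roll": 0},
{"fingers": -1, "tx": 1.2, "ty": 5.3, "tz": 0, "roll": 0},

{"fingers": -1, "tx": 0.5, "ty": 5.3, "tz": 0, "roll": 0},
{"fingers": -1, "tx": -0.1, "ty": 5.4, "tz": 0, "roll": 0},
{"fingers": -1, "tx": -0.7, "ty": 5.4, "tz": 0, "roll": 0},
{"fingers": -1, "tx": -1.4, "ty": 5.2, "tz": 0, "roll": 0}]

end cmd [460.24 166.5 ] th -3.91
```

Request:
carry_out(motion=[{"fingers": -1,"tx": -1.7,"ty": -5.1,"tz": 0,"roll": 0},{"fingers": -1,"tx": -1.1,"ty": -5.3,"tz": 0,"roll": 0},{"fingers": -1,"tx": -0.4,"ty": -5.4,"tz": 0,"roll": 0},{"fingers": -1,"tx": 0.2,"ty": -5.4,"tz": 0,"roll": 0}])

```text
clock: 5.05
tcp_pos: [530.9, 111.0, 119.6]
ee_rot: [0.0, 0.222, 0.975, 0.0]
force: [1.7, 3.3, 7.9]
grip_width: 0.212
```

```bash
cat > a.py <<'E'
from station import manip
import numpy as np
s=manip.read_state();p=s["tcp_pos"];f=s["force"]
th=np.arctan2(p[1]-135.2,p[0]-492.6);t=np.array([-np.sin(th),np.cos(th)])
print(s["clock"],p.round(2),"th",th.round(4),"r",np.hypot(p[0]-492.6,p[1]-135.2).round(2),"Ft",(f[:2]@t).round(2),"Fr",(f[:2]@[np.cos(th),np.sin(th)]).round(2),f.round(1))
E
python3 a.py
```

```text
5.05 [530.85 111.02 119.58] th -0.5637 r 45.26 Ft 3.73 Fr -0.32 [1.7 3.3 7.9]
```

Request:
carry_out(motion=[{"fingers": -1,"tx": 0.9,"ty": -5.3,"tz": 0,"roll": 0},{"fingers": -1,"tx": 1.5,"ty": -5.2,"tz": 0,"roll": 0},{"fingers": -1,"tx": 2.1,"ty": -5.0,"tz": 0,"roll": 0},{"fingers": -1,"tx": 2.7,"ty": -4.6,"tz": 0,"roll": 0}])

```text
clock: 5.45
tcp_pos: [515.4, 96.4, 119.6]
ee_rot: [0.0, 0.222, 0.975, 0.0]
force: [-0.5, 5.1, 6.6]
grip_width: 0.213
```

```bash
python3 a.py
```

```text
5.45 [515.42  96.36 119.56] th -1.0396 r 45.05 Ft 2.16 Fr -4.66 [-0.5  5.1  6.6]
```

Request:
carry_out(motion=[{"fingers": -1,"tx": 3.2,"ty": -4.4,"tz": 0,"roll": 0},{"fingers": -1,"tx": 3.8,"ty": -3.9,"tz": 0,"roll": 0},{"fingers": -1,"tx": 4.1,"ty": -3.4,"tz": 0,"roll": 0}])

```text
clock: 5.75
tcp_pos: [500.4, 91.0, 119.6]
ee_rot: [0.0, 0.222, 0.975, 0.0]
force: [1.7, 6.2, 5.2]
grip_width: 0.21
```

```bash
python3 a.py
```

```text
5.75 [500.39  90.97 119.57] th -1.3964 r 44.92 Ft 2.76 Fr -5.78 [1.7 6.2 5.2]
```

Request:
carry_out(motion=[{"fingers": -1,"tx": 4.6,"ty": -2.9,"tz": 0,"roll": 0},{"fingers": -1,"tx": 4.8,"ty": -2.3,"tz": 0,"roll": 0},{"fingers": -1,"tx": 5.1,"ty": -1.8,"tz": 0,"roll": 0}])

```text
clock: 6.05
tcp_pos: [484.5, 91.1, 119.6]
ee_rot: [0.0, 0.222, 0.975, 0.0]
force: [5.0, 9.2, 2.2]
grip_width: 0.212
```

```bash
python3 a.py
```

```text
6.05 [484.49  91.11 119.58] th -1.7527 r 44.83 Ft 3.29 Fr -9.93 [5.  9.2 2.2]
```

Request:
carry_out(motion=[{"fingers": -1,"tx": 0.1,"ty": 0.4,"tz": 0,"roll": 0},{"fingers": -1,"tx": 0,"ty": 0,"tz": 0,"roll": 0}])

```text
clock: 6.25
tcp_pos: [484.1, 91.3, 119.5]
ee_rot: [-0.0, 0.222, 0.975, 0.0]
force: [-1.1, 4.2, 8.2]
grip_width: 0.216
```

```bash
python3 a.py
```

```text
6.25 [484.09  91.31 119.53] th -1.7623 r 44.7 Ft -1.88 Fr -3.9 [-1.1  4.2  8.2]
```

```bash
sed -i 's/135\.2/135.7/g' a.py; python3 -c "
from plan import *
rows(484.66,91.33,492.6,135.7,45,-1.75,[-.04]*54)" | sed 's/"fingers": -1, //g;s/"tz": 0, "roll": 0//g;s/}, /}\n/g' | paste - - -
```

```text
[{"tx": 1.9, "ty": -0.4, }	{"tx": 1.7, "ty": -0.4, }	{"tx": 1.8, "ty": -0.3, }
{"tx": 1.8, "ty": -0.2, }	{"tx": 1.8, "ty": -0.2, }	{"tx": 1.8, "ty": -0.0, }
{"tx": 1.8, "ty": -0.1, }	{"tx": 1.8, "ty": 0.1, }	{"tx": 1.8, "ty": 0.1, }
{"tx": 1.8, "ty": 0.2, }	{"tx": 1.7, "ty": 0.3, }	{"tx": 1.8, "ty": 0.3, }
{"tx": 1.7, "ty": 0.4, }	{"tx": 1.8, "ty": 0.5, }	{"tx": 1.7, "ty": 0.6, }
{"tx": 1.7, "ty": 0.6, }	{"tx": 1.6, "ty": 0.7, }	{"tx": 1.7, "ty": 0.7, }
{"tx": 1.6, "ty": 0.9, }	{"tx": 1.6, "ty": 0.8, }	{"tx": 1.5, "ty": 1.0, }
{"tx": 1.5, "ty": 1.0, }	{"tx": 1.4, "ty": 1.0, }	{"tx": 1.4, "ty": 1.2, }
{"tx": 1.4, "ty": 1.1, }	{"tx": 1.3, "ty": 1.3, }	{"tx": 1.3, "ty": 1.3, }
{"tx": 1.2, "ty": 1.3, }	{"tx": 1.2, "ty": 1.4, }	{"tx": 1.1, "ty": 1.4, }
{"tx": 1.0, "ty": 1.4, }	{"tx": 1.0, "ty": 1.6, }	{"tx": 0.9, "ty": 1.5, }
{"tx": 0.9, "ty": 1.6, }	{"tx": 0.8, "ty": 1.6, }	{"tx": 0.7, "ty": 1.6, }
{"tx": 0.7, "ty": 1.7, }	{"tx": 0.6, "ty": 1.7, }	{"tx": 0.5, "ty": 1.7, }
{"tx": 0.5, "ty": 1.8, }	{"tx": 0.4, "ty": 1.7, }	{"tx": 0.3, "ty": 1.8, }
{"tx": 0.2, "ty": 1.8, }	{"tx": 0.2, "ty": 1.8, }	{"tx": 0.1, "ty": 1.8, }
{"tx": 0.1, "ty": 1.8, }	{"tx": -0.1, "ty": 1.8, }	{"tx": -0.1, "ty": 1.8, }
{"tx": -0.2, "ty": 1.7, }	{"tx": -0.2, "ty": 1.8, }	{"tx": -0.3, "ty": 1.8, }
{"tx": -0.4, "ty": 1.8, }	{"tx": -0.5, "ty": 1.7, }	{"tx": -0.5, "ty": 1.7, }]
end cmd [460.2  166.98] th -3.91
```

Request:
carry_out(motion=[{"fingers": -1,"tx": 1.9,"ty": -0.4,"tz": 0,"roll": 0},{"fingers": -1,"tx": 1.7,"ty": -0.4,"tz": 0,"roll": 0},{"fingers": -1,"tx": 1.8,"ty": -0.3,"tz": 0,"roll": 0}])

```text
clock: 6.55
tcp_pos: [479.4, 92.5, 119.6]
ee_rot: [0.0, 0.222, 0.975, 0.0]
force: [4.2, 3.4, 3.9]
grip_width: 0.213
```

```bash
python3 a.py
```

```text
6.55 [479.42  92.52 119.57] th -1.867 r 45.15 Ft 2.97 Fr -4.5 [4.2 3.4 3.9]
```

Request:
carry_out(motion=[{"fingers": -1,"tx": 1.8,"ty": -0.2,"tz": 0,"roll": 0},{"fingers": -1,"tx": 1.8,"ty": -0.2,"tz": 0,"roll": 0},{"fingers": -1,"tx": 1.8,"ty": 0,"tz": 0,"roll": 0}])

```text
clock: 6.85
tcp_pos: [474.4, 94.4, 119.6]
ee_rot: [0.001, 0.222, 0.975, 0.0]
force: [4.0, 1.8, 4.9]
grip_width: 0.21
```

```bash
python3 a.py
```

```text
6.85 [474.43  94.44 119.57] th -1.9856 r 45.08 Ft 2.96 Fr -3.29 [4.  1.8 4.9]
```

Request:
carry_out(motion=[{"fingers": -1,"tx": 1.8,"ty": -0.1,"tz": 0,"roll": 0},{"fingers": -1,"tx": 1.8,"ty": 0.1,"tz": 0,"roll": 0}])

```text
clock: 7.05
tcp_pos: [471.2, 96.0, 119.6]
ee_rot: [0.001, 0.222, 0.975, 0.0]
force: [4.6, 3.7, 4.1]
grip_width: 0.213
```

```bash
python3 a.py
```

```text
7.05 [471.23  96.01 119.57] th -2.0646 r 45.08 Ft 2.3 Fr -5.45 [4.6 3.7 4.1]
```

Request:
carry_out(motion=[{"fingers": -1,"tx": 1.8,"ty": 0.1,"tz": 0,"roll": 0},{"fingers": -1,"tx": 1.8,"ty": 0.2,"tz": 0,"roll": 0},{"fingers": -1,"tx": 1.7,"ty": 0.3,"tz": 0,"roll": 0}])

```text
clock: 7.35
tcp_pos: [466.8, 98.8, 119.6]
ee_rot: [0.001, 0.222, 0.975, 0.0]
force: [4.2, 2.8, 2.4]
grip_width: 0.214
```

```bash
python3 a.py
```

```text
7.35 [466.77  98.8  119.58] th -2.1816 r 45.04 Ft 1.83 Fr -4.7 [4.2 2.8 2.4]
```

Request:
carry_out(motion=[{"fingers": -1,"tx": 1.8,"ty": 0.3,"tz": 0,"roll": 0},{"fingers": -1,"tx": 1.7,"ty": 0.4,"tz": 0,"roll": 0},{"fingers": -1,"tx": 1.8,"ty": 0.5,"tz": 0,"roll": 0}])

```text
clock: 7.65
tcp_pos: [462.6, 102.1, 119.6]
ee_rot: [0.001, 0.222, 0.975, 0.0]
force: [6.7, 3.3, 2.3]
grip_width: 0.213
```

```bash
python3 a.py
```

```text
7.65 [462.61 102.13 119.59] th -2.2999 r 45.02 Ft 2.83 Fr -6.89 [6.7 3.3 2.3]
```

Request:
carry_out(motion=[{"fingers": -1,"tx": 1.7,"ty": 0.6,"tz": 0,"roll": 0},{"fingers": -1,"tx": 1.7,"ty": 0.6,"tz": 0,"roll": 0},{"fingers": -1,"tx": 1.6,"ty": 0.7,"tz": 0,"roll": 0}])

```text
clock: 7.95
tcp_pos: [459.0, 105.9, 119.6]
ee_rot: [0.001, 0.222, 0.975, 0.0]
force: [6.5, 1.7, 3.0]
grip_width: 0.217
```

```bash
python3 a.py
```

```text
7.95 [458.95 105.89 119.56] th -2.4165 r 44.95 Ft 3.05 Fr -5.97 [6.5 1.7 3. ]
```

Request:
carry_out(motion=[{"fingers": -1,"tx": 1.7,"ty": 0.7,"tz": 0,"roll": 0},{"fingers": -1,"tx": 1.6,"ty": 0.9,"tz": 0,"roll": 0},{"fingers": -1,"tx": 1.6,"ty": 0.8,"tz": 0,"roll": 0}])

```text
clock: 8.25
tcp_pos: [455.7, 110.1, 119.6]
ee_rot: [0.001, 0.222, 0.975, 0.0]
force: [6.7, 1.7, 1.5]
grip_width: 0.214
```

```bash
python3 a.py
```

```text
8.25 [455.68 110.12 119.6 ] th -2.5357 r 44.91 Ft 2.44 Fr -6.45 [6.7 1.7 1.5]
```

Request:
carry_out(motion=[{"fingers": -1,"tx": 1.5,"ty": 1.0,"tz": 0,"roll": 0},{"fingers": -1,"tx": 1.5,"ty": 1.0,"tz": 0,"roll": 0},{"fingers": -1,"tx": 1.4,"ty": 1.0,"tz": 0,"roll": 0}])

```text
clock: 8.55
tcp_pos: [453.0, 114.6, 119.6]
ee_rot: [0.001, 0.222, 0.975, 0.0]
force: [6.9, 0.4, 2.6]
grip_width: 0.213
```

```bash
python3 a.py
```

```text
8.55 [452.99 114.63 119.57] th -2.6527 r 44.87 Ft 2.94 Fr -6.3 [6.9 0.4 2.6]
```

Request:
carry_out(motion=[{"fingers": -1,"tx": 1.4,"ty": 1.2,"tz": 0,"roll": 0},{"fingers": -1,"tx": 1.4,"ty": 1.1,"tz": 0,"roll": 0},{"fingers": -1,"tx": 1.3,"ty": 1.3,"tz": 0,"roll": 0}])

```text
clock: 8.85
tcp_pos: [450.8, 119.5, 119.6]
ee_rot: [0.001, 0.222, 0.975, 0.0]
force: [5.6, -0.1, 3.8]
grip_width: 0.212
```

```bash
python3 a.py
```

```text
8.85 [450.82 119.51 119.56] th -2.772 r 44.81 Ft 2.09 Fr -5.18 [ 5.6 -0.1  3.8]
```

Request:
carry_out(motion=[{"fingers": -1,"tx": 1.3,"ty": 1.3,"tz": 0,"roll": 0},{"fingers": -1,"tx": 1.2,"ty": 1.3,"tz": 0,"roll": 0},{"fingers": -1,"tx": 1.2,"ty": 1.4,"tz": 0,"roll": 0}])

```text
clock: 9.15
tcp_pos: [449.2, 124.6, 119.6]
ee_rot: [0.001, 0.222, 0.975, -0.0]
force: [6.4, -1.0, 3.3]
grip_width: 0.214
```

```bash
python3 a.py
```

```text
9.15 [449.2  124.59 119.56] th -2.891 r 44.8 Ft 2.57 Fr -5.98 [ 6.4 -1.   3.3]
```

Request:
carry_out(motion=[{"fingers": -1,"tx": 1.1,"ty": 1.4,"tz": 0,"roll": 0},{"fingers": -1,"tx": 1.1,"ty": 1.4,"tz": 0,"roll": 0},{"fingers": -1,"tx": 1.0,"ty": 1.6,"tz": 0,"roll": 0}])

```text
clock: 9.45
tcp_pos: [448.2, 129.9, 119.5]
ee_rot: [0.001, 0.222, 0.975, -0.0]
force: [5.1, -2.0, 4.6]
grip_width: 0.219
```

```bash
python3 a.py
```

```text
9.45 [448.21 129.85 119.54] th -3.0106 r 44.77 Ft 2.63 Fr -4.79 [ 5.1 -2.   4.6]
```

Request:
carry_out(motion=[{"fingers": -1,"tx": 0.9,"ty": 1.5,"tz": 0,"roll": 0},{"fingers": -1,"tx": 0.9,"ty": 1.6,"tz": 0,"roll": 0},{"fingers": -1,"tx": 0.8,"ty": 1.6,"tz": 0,"roll": 0}])

```text
clock: 9.75
tcp_pos: [447.9, 135.1, 119.6]
ee_rot: [0.001, 0.223, 0.975, -0.0]
force: [5.6, -2.7, 5.4]
grip_width: 0.216
```

```bash
python3 a.py
```

```text
9.75 [447.89 135.11 119.55] th -3.1285 r 44.72 Ft 2.77 Fr -5.54 [ 5.6 -2.7  5.4]
```

Request:
carry_out(motion=[{"fingers": -1,"tx": 0.7,"ty": 1.6,"tz": 0,"roll": 0},{"fingers": -1,"tx": 0.7,"ty": 1.7,"tz": 0,"roll": 0},{"fingers": -1,"tx": 0.6,"ty": 1.7,"tz": 0,"roll": 0}])

```text
clock: 10.05
tcp_pos: [448.2, 140.4, 119.5]
ee_rot: [0.001, 0.223, 0.975, -0.0]
force: [4.0, -2.7, 6.3]
grip_width: 0.211
```

```bash
python3 a.py
```

```text
10.05 [448.17 140.43 119.53] th 3.0356 r 44.68 Ft 2.24 Fr -4.26 [ 4.  -2.7  6.3]
```

Request:
carry_out(motion=[{"fingers": -1,"tx": 0.5,"ty": 1.7,"tz": 0,"roll": 0},{"fingers": -1,"tx": 0.5,"ty": 1.8,"tz": 0,"roll": 0},{"fingers": -1,"tx": 0.4,"ty": 1.7,"tz": 0,"roll": 0}])

```text
clock: 10.35
tcp_pos: [449.0, 145.6, 119.5]
ee_rot: [0.0, 0.223, 0.975, -0.0]
force: [3.2, -3.2, 7.6]
grip_width: 0.213
```

```bash
python3 a.py
```

```text
10.35 [449.03 145.65 119.5 ] th 2.9171 r 44.69 Ft 2.42 Fr -3.88 [ 3.2 -3.2  7.6]
```

Request:
carry_out(motion=[{"fingers": -1,"tx": 0.3,"ty": 1.8,"tz": 0,"roll": 0},{"fingers": -1,"tx": 0.2,"ty": 1.8,"tz": 0,"roll": 0},{"fingers": -1,"tx": 0.2,"ty": 1.8,"tz": 0,"roll": 0}])

```text
clock: 10.65
tcp_pos: [449.9, 148.7, 119.3]
ee_rot: [-0.001, 0.223, 0.975, -0.002]
force: [-6.5, -25.7, 24.1]
grip_width: 0.217
```

```bash
python3 a.py
```

```text
10.65 [449.91 148.73 119.32] th 2.8454 r 44.64 Ft 26.5 Fr -1.34 [ -6.5 -25.7  24.1]
```

The tangential force jumped from 2.5 N to 26 N and the handle stopped advancing, so this is the closed stop. I'll let it settle, read it, and check with a camera fit.

Request:
carry_out(motion=[{"fingers": -1,"tx": 0,"ty": 0,"tz": 0,"roll": 0},{"fingers": -1,"tx": 0,"ty": 0,"tz": 0,"roll": 0},{"fingers": -1,"tx": 0,"ty": 0,"tz": 0,"roll": 0}])

```text
clock: 10.95
tcp_pos: [449.9, 148.6, 119.3]
ee_rot: [-0.001, 0.223, 0.975, -0.002]
force: [-3.0, -17.9, 20.0]
grip_width: 0.216
```

```bash
python3 a.py; python3 st.py wrist w6; python3 a.py
```

```text
10.95 [449.86 148.56 119.34] th 2.8494 r 44.63 Ft 18.05 Fr -2.27 [ -3.  -17.9  20. ]
[449.87 148.55 119.36] 11.0 [[-0.9    0.435]
 [ 0.435  0.9  ]] [-0.54  0.34  0.19  2.09 -0.09  0.72  0.82] [ -4.6 -18.7  20.1] 0.21223890293320197
[-43.88478149  51.50468232   0.15030408]
11.0 [449.87 148.55 119.36] th 2.8495 r 44.62 Ft 19.22 Fr -1.0 [ -4.6 -18.7  20.1]
```

View pics/w6.png

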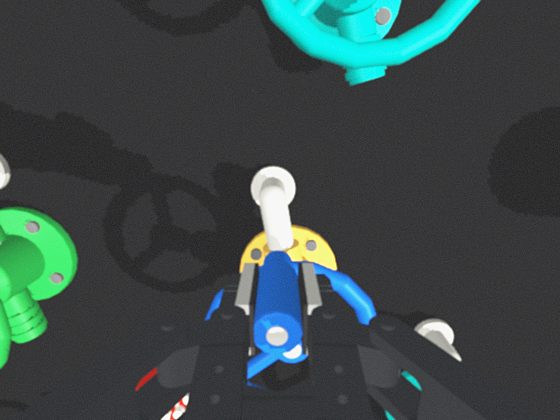

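Request:
carry_out(motion=[{"fingers": -1,"tx": -0.2,"ty": -1.0,"tz": 0,"roll": 0},{"fingers": -1,"tx": 0,"ty": 0,"tz": 0,"roll": 0},{"fingers": -1,"tx": 0,"ty": 0,"tz": 0,"roll": 0}])

```text
clock: 11.3
tcp_pos: [449.8, 148.4, 119.4]
ee_rot: [-0.0, 0.223, 0.975, -0.001]
force: [-2.9, -14.2, 15.3]
grip_width: 0.213
```

```bash
python3 a.py; python3 a.py
```

```text
11.3 [449.83 148.39 119.41] th 2.8531 r 44.61 Ft 14.4 Fr -1.29 [ -2.9 -14.2  15.3]
11.3 [449.83 148.39 119.41] th 2.8531 r 44.61 Ft 14.4 Fr -1.29 [ -2.9 -14.2  15.3]
```

```bash
python3 - <<'E'
import numpy as np
from scipy.optimize import least_squares
P=np.array([[511.82,176.28],[530.85,111.02],[515.42,96.36],[500.39,90.97],[484.49,91.11],[479.42,92.52],[474.43,94.44],[466.77,98.8],[458.95,105.89],[452.99,114.63],[449.2,124.59],[447.89,135.11],[448.17,140.43],[449.03,145.65],[449.83,148.39]])
for fr in (0,1):
  f=(lambda p:np.hypot(*(P-p[:2]).T)-45) if fr==0 else (lambda p:np.hypot(*(P-p[:2]).T)-p[2])
  r=least_squares(f,[492.6,135.5,45]);print(r.x,r.fun.round(2))
E
python3 - <<'E'
# command position bookkeeping
import numpy as np
ex=np.array([-.9014,.433]);ey=np.array([.433,.9014])
# planned end th of row 42 in list: -1.75-.04*45
r=[(0,0)]
print(492.6+45*np.cos(-1.75-.04*45),135.7+45*np.sin(-1.75-.04*45), -1.75-.04*45+2*np.pi)
E
```

```text
[492.91967516 135.3886542   45.        ] [ 0.05  0.08  0.05  0.04  0.07 -0.06 -0.07 -0.03 -0.01  0.    0.03  0.03
  0.03  0.07  0.01]
[492.95062438 135.42259404  45.04696124] [-0.04  0.03  0.02  0.02  0.07 -0.06 -0.07 -0.03 -0.01 -0.    0.02  0.01
  0.01  0.05 -0.02]
451.3010472315176 153.5716675278682 2.7331853071795864
```

```bash
python3 -c "
from plan import *
rows(450.30,150.98,492.93,135.4,45,2.859,[.05,.15]+[.2]*58+[.15,.1])" | sed 's/}, /}\n/g' | sed 's/"tz": 0, "roll": 0/"tz":0,"roll":0/' | awk '{print; if(NR%12==0)print "--"}'
```

```text
[{"fingers": -1, "tx": -1.2, "ty": -5.2, "tz":0,"roll":0}
{"fingers": -1, "tx": -1.9, "ty": -6.5, "tz":0,"roll":0}
{"fingers": -1, "tx": -4.1, "ty": -8.0, "tz":0,"roll":0}
{"fingers": -1, "tx": -5.5, "ty": -7.1, "tz":0,"roll":0}
{"fingers": -1, "tx": -6.9, "ty": -5.8, "tz":0,"roll":0}
{"fingers": -1, "tx": -7.8, "ty": -4.3, "tz":0,"roll":0}
{"fingers": -1, "tx": -8.6, "ty": -2.7, "tz":0,"roll":0}
{"fingers": -1, "tx": -8.9, "ty": -1.0, "tz":0,"roll":0}
{"fingers": -1, "tx": -9.0, "ty": 0.9, "tz":0,"roll":0}
{"fingers": -1, "tx": -8.6, "ty": 2.6, "tz":0,"roll":0}
{"fingers": -1, "tx": -7.9, "ty": 4.2, "tz":0,"roll":0}
{"fingers": -1, "tx": -6.9, "ty": 5.8, "tz":0,"roll":0}
--
{"fingers": -1, "tx": -5.6, "ty": 7.0, "tz":0,"roll":0}
{"fingers": -1, "tx": -4.1, "ty": 8.0, "tz":0,"roll":0}
{"fingers": -1, "tx": -2.5, "ty": 8.6, "tz":0,"roll":0}
{"fingers": -1, "tx": -0.7, "ty": 9.0, "tz":0,"roll":0}
{"fingers": -1, "tx": 1.1, "ty": 8.9, "tz":0,"roll":0}
{"fingers": -1, "tx": 2.9, "ty": 8.5, "tz":0,"roll":0}
{"fingers": -1, "tx": 4.5, "ty": 7.8, "tz":0,"roll":0}
{"fingers": -1, "tx": 5.9, 
[... 1721 characters left out ...]
ngers": -1, "tx": 5.4, "ty": 7.2, "tz":0,"roll":0}
{"fingers": -1, "tx": 6.7, "ty": 6.0, "tz":0,"roll":0}
{"fingers": -1, "tx": 7.8, "ty": 4.5, "tz":0,"roll":0}
{"fingers": -1, "tx": 8.5, "ty": 2.9, "tz":0,"roll":0}
{"fingers": -1, "tx": 8.9, "ty": 1.2, "tz":0,"roll":0}
{"fingers": -1, "tx": 8.9, "ty": -0.6, "tz":0,"roll":0}
{"fingers": -1, "tx": 8.7, "ty": -2.4, "tz":0,"roll":0}
{"fingers": -1, "tx": 8.0, "ty": -4.1, "tz":0,"roll":0}
{"fingers": -1, "tx": 7.0, "ty": -5.6, "tz":0,"roll":0}
{"fingers": -1, "tx": 5.8, "ty": -6.8, "tz":0,"roll":0}
--
{"fingers": -1, "tx": 3.4, "ty": -5.9, "tz":0,"roll":0}
{"fingers": -1, "tx": 1.8, "ty": -4.1, "tz":0,"roll":0}]
end cmd [461.53 167.66] th 14.909
```

Request:
carry_out(motion=[{"fingers": -1,"tx": -1.2,"ty": -5.2,"tz": 0,"roll": 0},{"fingers": -1,"tx": -1.9,"ty": -6.5,"tz": 0,"roll": 0},{"fingers": -1,"tx": -4.1,"ty": -8.0,"tz": 0,"roll": 0},{"fingers": -1,"tx": -5.5,"ty": -7.1,"tz": 0,"roll": 0},{"fingers": -1,"tx": -6.9,"ty": -5.8,"tz": 0,"roll": 0},{"fingers": -1,"tx": -7.8,"ty": -4.3,"tz": 0,"roll": 0},{"fingers": -1,"tx": -8.6,"ty": -2.7,"tz": 0,"roll": 0},{"fingers": -1,"tx": -8.9,"ty": -1.0,"tz": 0,"roll": 0},{"fingers": -1,"tx": -9.0,"ty": 0.9,"tz": 0,"roll": 0},{"fingers": -1,"tx": -8.6,"ty": 2.6,"tz": 0,"roll": 0},{"fingers": -1,"tx": -7.9,"ty": 4.2,"tz": 0,"roll": 0},{"fingers": -1,"tx": -6.9,"ty": 5.8,"tz": 0,"roll": 0}])

```text
clock: 12.5
tcp_pos: [507.9, 92.8, 119.5]
ee_rot: [-0.001, 0.222, 0.975, -0.0]
force: [-5.6, 5.9, 12.7]
grip_width: 0.215
```

```bash
sed -i 's/135\.7/135.4/g;s/492\.6/492.93/g' a.py; python3 a.py; python3 -c "print(2.859+2.2)"
```

```text
12.5 [507.86  92.8  119.46] th -1.2338 r 45.14 Ft -3.34 Fr -7.41 [-5.6  5.9 12.7]
5.059
```

Request:
carry_out(motion=[{"fingers": -1,"tx": -5.6,"ty": 7.0,"tz": 0,"roll": 0},{"fingers": -1,"tx": -4.1,"ty": 8.0,"tz": 0,"roll": 0},{"fingers": -1,"tx": -2.5,"ty": 8.6,"tz": 0,"roll": 0},{"fingers": -1,"tx": -0.7,"ty": 9.0,"tz": 0,"roll": 0},{"fingers": -1,"tx": 1.1,"ty": 8.9,"tz": 0,"roll": 0},{"fingers": -1,"tx": 2.9,"ty": 8.5,"tz": 0,"roll": 0},{"fingers": -1,"tx": 4.5,"ty": 7.8,"tz": 0,"roll": 0},{"fingers": -1,"tx": 5.9,"ty": 6.7,"tz": 0,"roll": 0},{"fingers": -1,"tx": 7.2,"ty": 5.4,"tz": 0,"roll": 0},{"fingers": -1,"tx": 8.1,"ty": 3.9,"tz": 0,"roll": 0},{"fingers": -1,"tx": 8.7,"ty": 2.2,"tz": 0,"roll": 0},{"fingers": -1,"tx": 9.0,"ty": 0.5,"tz": 0,"roll": 0}])

```text
clock: 13.7
tcp_pos: [510.6, 176.9, 119.6]
ee_rot: [0.001, 0.222, 0.975, 0.0]
force: [3.5, 0.7, 5.2]
grip_width: 0.212
```

```bash
python3 a.py; python3 -c "print(2.859+4.6-6.283)"
```

```text
13.7 [510.56 176.95 119.6 ] th 1.1695 r 45.13 Ft -2.95 Fr 2.05 [3.5 0.7 5.2]
1.1759999999999993
```

Request:
carry_out(motion=[{"fingers": -1,"tx": 8.9,"ty": -1.4,"tz": 0,"roll": 0},{"fingers": -1,"tx": 8.4,"ty": -3.1,"tz": 0,"roll": 0},{"fingers": -1,"tx": 7.7,"ty": -4.7,"tz": 0,"roll": 0},{"fingers": -1,"tx": 6.5,"ty": -6.2,"tz": 0,"roll": 0},{"fingers": -1,"tx": 5.2,"ty": -7.3,"tz": 0,"roll": 0},{"fingers": -1,"tx": 3.7,"ty": -8.2,"tz": 0,"roll": 0},{"fingers": -1,"tx": 1.9,"ty": -8.8,"tz": 0,"roll": 0},{"fingers": -1,"tx": 0.2,"ty": -9.0,"tz": 0,"roll": 0},{"fingers": -1,"tx": -1.7,"ty": -8.8,"tz": 0,"roll": 0},{"fingers": -1,"tx": -3.3,"ty": -8.3,"tz": 0,"roll": 0},{"fingers": -1,"tx": -4.9,"ty": -7.6,"tz": 0,"roll": 0},{"fingers": -1,"tx": -6.4,"ty": -6.3,"tz": 0,"roll": 0}])

```text
clock: 14.9
tcp_pos: [452.3, 116.0, 119.6]
ee_rot: [0.0, 0.222, 0.975, 0.0]
force: [6.2, 6.4, 3.2]
grip_width: 0.212
```

```bash
python3 a.py; python3 -c "print(2.859+7.0-4*3.14159)"
```

```text
14.9 [452.29 115.98 119.56] th -2.6958 r 45.04 Ft -3.12 Fr -8.31 [6.2 6.4 3.2]
-2.7073599999999995
```

Request:
carry_out(motion=[{"fingers": -1,"tx": -7.4,"ty": -5.0,"tz": 0,"roll": 0},{"fingers": -1,"tx": -8.4,"ty": -3.4,"tz": 0,"roll": 0},{"fingers": -1,"tx": -8.8,"ty": -1.7,"tz": 0,"roll": 0},{"fingers": -1,"tx": -9.0,"ty": 0.1,"tz": 0,"roll": 0},{"fingers": -1,"tx": -8.8,"ty": 1.9,"tz": 0,"roll": 0},{"fingers": -1,"tx": -8.2,"ty": 3.6,"tz": 0,"roll": 0},{"fingers": -1,"tx": -7.3,"ty": 5.1,"tz": 0,"roll": 0},{"fingers": -1,"tx": -6.2,"ty": 6.5,"tz": 0,"roll": 0},{"fingers": -1,"tx": -4.8,"ty": 7.7,"tz": 0,"roll": 0},{"fingers": -1,"tx": -3.2,"ty": 8.4,"tz": 0,"roll": 0},{"fingers": -1,"tx": -1.4,"ty": 8.8,"tz": 0,"roll": 0},{"fingers": -1,"tx": 0.4,"ty": 9.0,"tz": 0,"roll": 0}])

```text
clock: 16.1
tcp_pos: [535.6, 120.7, 119.5]
ee_rot: [-0.0, 0.223, 0.975, -0.001]
force: [-4.3, -2.4, 13.0]
grip_width: 0.213
```

```bash
python3 a.py; python3 -c "print(2.859+9.4-4*3.14159)"
```

```text
16.1 [535.64 120.71 119.5 ] th -0.3313 r 45.17 Ft -3.66 Fr -3.31 [-4.3 -2.4 13. ]
-0.3073599999999992
```

Request:
carry_out(motion=[{"fingers": -1,"tx": 2.1,"ty": 8.7,"tz": 0,"roll": 0},{"fingers": -1,"tx": 3.8,"ty": 8.2,"tz": 0,"roll": 0},{"fingers": -1,"tx": 5.4,"ty": 7.2,"tz": 0,"roll": 0},{"fingers": -1,"tx": 6.7,"ty": 6.0,"tz": 0,"roll": 0},{"fingers": -1,"tx": 7.8,"ty": 4.5,"tz": 0,"roll": 0},{"fingers": -1,"tx": 8.5,"ty": 2.9,"tz": 0,"roll": 0},{"fingers": -1,"tx": 8.9,"ty": 1.2,"tz": 0,"roll": 0},{"fingers": -1,"tx": 8.9,"ty": -0.6,"tz": 0,"roll": 0},{"fingers": -1,"tx": 8.7,"ty": -2.4,"tz": 0,"roll": 0},{"fingers": -1,"tx": 8.0,"ty": -4.1,"tz": 0,"roll": 0},{"fingers": -1,"tx": 7.0,"ty": -5.6,"tz": 0,"roll": 0},{"fingers": -1,"tx": 5.8,"ty": -6.8,"tz": 0,"roll": 0}])

```text
clock: 17.3
tcp_pos: [470.2, 174.4, 119.6]
ee_rot: [0.0, 0.222, 0.975, 0.0]
force: [3.3, 1.2, 8.1]
grip_width: 0.213
```

```bash
python3 a.py; python3 -c "
print(2.859+11.8-4*3.14159)
from plan import *
rows(461.53,167.66,492.93,135.4,45,2.3427,[.15,.12,.1,.07,.03,.02])"
```

```text
17.3 [470.24 174.38 119.55] th 2.098 r 45.1 Ft -3.43 Fr -0.59 [3.3 1.2 8.1]
2.092640000000001
[{"fingers": -1, "tx": 1.8, "ty": -6.5, "tz": 0, "roll": 0}, {"fingers": -1, "tx": 0.8, "ty": -5.3, "tz": 0, "roll": 0}, {"fingers": -1, "tx": 0.1, "ty": -4.5, "tz": 0, "roll": 0}, {"fingers": -1, "tx": -0.2, "ty": -3.2, "tz": 0, "roll": 0}, {"fingers": -1, "tx": -0.1, "ty": -1.3, "tz": 0, "roll": 0}, {"fingers": -1, "tx": -0.1, "ty": -0.9, "tz": 0, "roll": 0}]
end cmd [450.06 149.1 ] th 2.8327
```

Request:
carry_out(motion=[{"fingers": -1,"tx": 3.4,"ty": -5.9,"tz": 0,"roll": 0},{"fingers": -1,"tx": 1.8,"ty": -4.1,"tz": 0,"roll": 0},{"fingers": -1,"tx": 1.8,"ty": -6.5,"tz": 0,"roll": 0},{"fingers": -1,"tx": 0.8,"ty": -5.3,"tz": 0,"roll": 0},{"fingers": -1,"tx": 0.1,"ty": -4.5,"tz": 0,"roll": 0},{"fingers": -1,"tx": -0.2,"ty": -3.2,"tz": 0,"roll": 0},{"fingers": -1,"tx": -0.1,"ty": -1.3,"tz": 0,"roll": 0},{"fingers": -1,"tx": -0.1,"ty": -0.9,"tz": 0,"roll": 0},{"fingers": -1,"tx": 0,"ty": 0,"tz": 0,"roll": 0},{"fingers": -1,"tx": 0,"ty": 0,"tz": 0,"roll": 0},{"fingers": -1,"tx": 0,"ty": 0,"tz": 0,"roll": 0}])

```text
clock: 18.4
tcp_pos: [449.9, 148.5, 119.5]
ee_rot: [-0.0, 0.222, 0.975, -0.0]
force: [-0.2, 2.0, 10.1]
grip_width: 0.216
```

```bash
python3 a.py; python3 -c "
import numpy as np
for p in ((449.91,148.73),(449.86,148.56),(449.83,148.39)): print(np.arctan2(p[1]-135.4,p[0]-492.93))"
```

```text
18.4 [449.89 148.5  119.49] th 2.8462 r 44.99 Ft -1.9 Fr 0.79 [-0.2  2.  10.1]
2.8411184723605474
2.845052743250686
2.8488591825708296
```

Request:
carry_out(motion=[{"fingers": -1,"tx": -0.1,"ty": -0.6,"tz": 0,"roll": 0},{"fingers": -1,"tx": 0,"ty": 0,"tz": 0,"roll": 0},{"fingers": -1,"tx": 0,"ty": 0,"tz": 0,"roll": 0},{"fingers": -1,"tx": 0,"ty": 0,"tz": 0,"roll": 0}])

```text
clock: 18.8
tcp_pos: [449.7, 148.0, 119.5]
ee_rot: [0.0, 0.222, 0.975, -0.0]
force: [0.6, 2.4, 10.1]
grip_width: 0.216
```

```bash
python3 a.py; python3 st.py wrist w7;python3 st.py scene c7;python3 st.py side s7; python3 a.py
```

```text
18.8 [449.75 148.01 119.51] th 2.8574 r 44.98 Ft -2.44 Fr 0.1 [ 0.6  2.4 10.1]
[449.79 148.   119.51] 18.85 [[-0.901  0.433]
 [ 0.433  0.901]] [-0.56  0.33  0.2   2.1  -0.1   0.72  0.83] [-0.7  1.1  9.6] 0.20901300681571305
[-43.84338083  51.92790163   0.50925996]
[449.77 147.99 119.5 ] 18.9 [[-0.901  0.433]
 [ 0.433  0.901]] [-0.56  0.33  0.2   2.1  -0.1   0.72  0.83] [0.5 2.2 9.7] 0.21274724169434822
[-43.85850861  51.94112954   0.50225668]
[449.77 148.01 119.5 ] 18.95 [[-0.901  0.433]
 [ 0.433  0.901]] [-0.56  0.33  0.2   2.1  -0.1   0.72  0.83] [-0.1  1.  10.5] 0.21420974509197968
[-43.86909413  51.92106517   0.50053739]
18.95 [449.77 148.01 119.5 ] th 2.8574 r 44.97 Ft -0.89 Fr 0.35 [-0.1  1.  10.5]
```

View pics/c7.png

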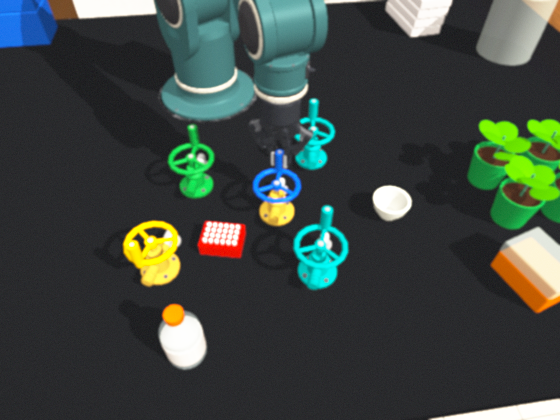

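View pics/w7.png

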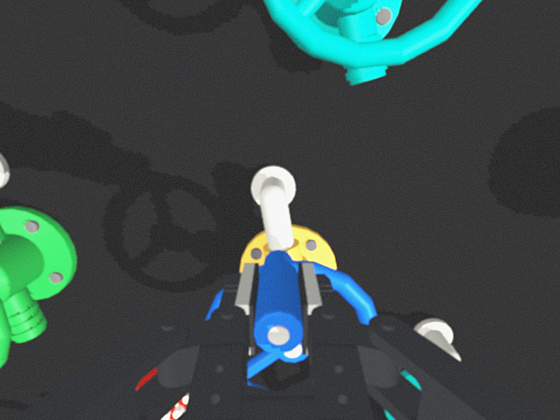

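View pics/s7.png

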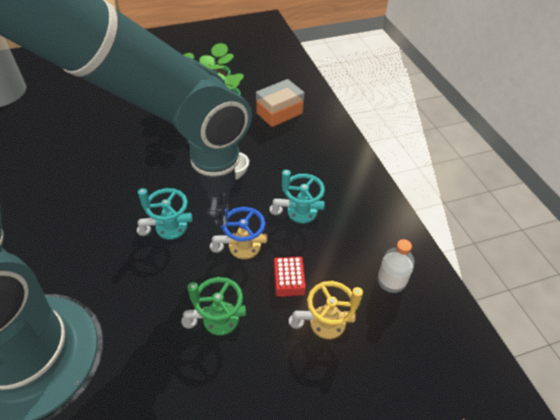

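The handle is still gripped at the stop's bearing after two turns: 2.857 rad, against about 2.860 at the stop with the load extrapolated out. The wrist view w7 matches w6, taken at the stop. Rack (222,238), bottle (184,337), mortar (392,203) and yellow valve (152,245) are unchanged in the scene view. I'm handing the job in.

```bash
python3 -c "
from station import manip
print(manip.close_job())"; python3 a.py
```

```text
the job is handed in; nothing more can be done
None
the job is handed in; nothing more can be done
```

I turned the blue valve clockwise about 4.55 rad until it hit its closed stop. I then opened it two full turns (12.57 rad) counter-clockwise and handed the job in at about 19 s, still gripping the handle.

- **Stop:** The tangential force jumped from about 2.5 N to 26 N and the handle stopped advancing, so I took that as the stop. From readings at several loads, I put its unloaded bearing at about 2.860 rad. That figure is an extrapolation, good to roughly 0.01 rad.
- **Final setting:** The handle bearing was 2.857 rad and steady over the last readings, with 1–2.5 N tangential force. That is within about 0.01 rad of exactly two turns. The wrist picture matches the one taken at the stop.
- **Bystanders:** In the final scene and side pictures, the yellow valve, rack, bottle, mortar and look-alike valves are where they started.
- **Off-nominal:**
  - One move call was refused for missing keys before anything had moved.
  - The camera fits of the wheel position differed by 1–3 mm. The arm's path round the wheel settled this, fitting a 45 mm circle to within 0.1 mm.
  - About 10 N of vertical force was still on the tool at the end.

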